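# Put the 52 mm close-up lenses away in the sash-fronted locker

### The arm

A 6-joint arm with a two-finger parallel gripper is mounted at the origin on the work surface. World frame = base frame: x ahead of the robot, y to its left, z up, the work surface at z = 0. Lengths are in mm, angles in rad, forces in N, time in s.
With the tool pointing down it reaches from about 300 to 775 mm from the base axis. Payload 14.6 kg.
Tool frame: the origin (TCP) lies at the very end of the fingers, on their centre line; the grasp point (between the pads) lies 19 mm behind it; z points along the fingers, y is the line along which they close (so a half turn about z gives the same grasp; the last joint's range is limited). The gripper opens to 94 mm and grips with 3 to 60 N. Pads are 16 mm wide; open, the fingers measure 119 mm over their backs; the gripper's body (75 mm by 177 mm) begins 78 mm behind the grasp point.
Start: joints at [-1.212, 0.3, 1.521, -0, 1.321, -0.067], TCP at [227.169, -500.883, 205.446] pointing down, gripper open.
Joint ranges: [-3.03, 3.03], [-0.79, 2.21], [0.23, 2.52], [-1.04, 4.18], [0, 3.07], [-2.55, 2.55]. Speed limits (rad/s): [2.22, 2.22, 2.57, 3.14, 3.14, 3.14].

### API

Orientations are given as [roll, pitch, yaw] about the fixed x, y, z axes, in that order (R = Rz(yaw) Ry(pitch) Rx(roll)).
In Python, from cell import manip gives the robot as it stands.
- The arm moves only by the tool servo_tool, never from a script. Its argument "rows" is a list of rows, each a list of 7 numbers: the turn, a rotation vector about the world's x, y, z in degrees, then the shift along the world's x, y, z in mm, then the closure, from 0 (fully open) to 1 (shut). In form: [[rx, ry, rz, dx, dy, dz, fingers], ...]. A call has 1 to 20 rows; each row shifts and turns the commanded pose from where the row before left it; what a row does not reach is not made up. A row lasts 1/8 s, in which the tool goes at most 62.5 mm and 10.7 degrees, less where a joint would pass 70% of its speed; a pose out of reach is approached as far as the arm can. A call with a gripper value outside its range is refused whole. The fingers move at their own pace and stop on an object; "grip_force" is the grip in N (left out, the last holds). Time passes only in rows, so rows that do not move let the fingers close. It gives the time, the measured TCP pose, the force, the opening and the grip force at its end, in the units of the state.
- manip.read_state(): the state, without advancing time (a new reading comes with each control period).
- manip.camera(name): name is "scene" or "top" or "wrist"; returns the picture (420x560x3 uint8, red, green, blue); there is no depth.
- manip.camera_info(name): a dict with "fx", "fy", "cx", "cy" (pixels), "position" and "rotation" of the camera in the world; the wrist camera has in their place "T_tool_cam" (4x4, takes a point from camera to tool coordinates, whose origin is the TCP and whose axes are the flange's). Camera axes: x right, y down, z forward; pixel columns grow to the right and rows downward; lengths in mm; the calibration is good to about 2 mm. The wrist camera is an equidistant fisheye: a pixel r from the principal point sees the ray r / f radians off the axis. A picture is of the moment at which its call begins: read the wrist's pose just before it. camera_info takes no time and is no camera call.
- manip.sign_off(): hands the job in; it is judged then, once.
The state is a dict: "clock": time; "joints": joint angles; "qd": joint speeds; "effort": joint torques, N m; "eef_pos": TCP position; "eef_rot": TCP orientation; "wrist_force": force on the tool from outside, world axes, zero at the start; "moment": the same for the moment, N m; "finger_gap": finger opening in mm; "finger_force": force on a finger pad.
Only numpy, scipy, OpenCV 4.12 (cv2) and the standard library are available. Lean on these libraries where they do the work, as an engineer would, in place of code of your own. Each camera call takes 0.05 s, during which the arm holds its last target. There are 200 camera calls.

### The job

Raise the sash of the black lens locker all the way, draw the tray out to its stops, take out the one or two wrongly filed small lenses and lay them flat on the counter mat, then set every 52 mm close-up lens from the counter flat in a cell of the tray, one to a cell: they are the middle of three look-alike sizes (43, 52 and 62 mm across), and the other sizes end up lying on the counter. Then slide the loaded tray fully home under the sash, lower the sash until it is fully shut, and leave the other things on the counter undisturbed.

Things in the scene. Friction and masses are not known exactly. Their poses are not given: they have to be found in the camera images.
- locker: black steel lens locker, fixed, 222 mm deep, 160 wide, 118 tall, clear top, a vertical sliding sash as its front; posts beside the sash 125 mm tall. Origin on the counter under the middle of the sash; x points into the locker, y along the sash, z up. The runway continues inside to the back wall at x = 215 mm.
- runway_end (a point): outer end of the runway in front of the locker, on its middle line, 6 mm above the counter (locker x = -0.24). Runway 6 mm thick, 96 mm wide; two guide rails on it, tops 16 mm above the counter, inner faces 73 mm apart, guide the tray along locker x, all slick (friction about 0.2); two stops here halt the tray with its origin at locker x = -132 mm.
- sash (a joint): height of the sash (m): 0 fully shut, 0.08 fully raised. 0.3 kg, rubs with about 6 N, stays where it is left; about 9 N raises it. Shut, its lower edge is 8 mm above the counter, with a middle notch 32 mm wide, up to 22 mm above the counter, for the tray's tongue.
- sash_grip (a point): grip point of the sash's handle, an upright steel block on the sash's top edge, 24 mm wide along the locker's y, 12 mm thick along its x; it stands free 42 mm above the sash and its top is 15 mm above this point. Pinch it from above. Moves with the sash (142 mm above the counter when shut).
- tray: loose aluminium tray on the runway, 196 mm long (x), 68 wide (y), 0.3 to 0.5 kg, 2.5 mm side play. Origin: centre of its underside; x points into the locker. Floor 4 mm thick; lips and two dividers, tops 12 mm above its underside, make three 60 mm square cells. Home, its origin is at locker x = 111 to 117 mm (back wall), front edge behind the sash.
- tray_grip (a point): grip point of the tray's handle: upright steel block, 24 mm wide (tray y), 12 thick (tray x), from 8 to 48 mm above the tray's underside, on the end of a 16 mm wide tongue at tray x = -168 mm; this point is 34 mm above the underside. With the tray home it stays outside, about 54 mm in front of the sash.
- cell0 (a point): centre of the floor of the tray's cell nearest its handle (tray x = -64 mm)
- cell1 (a point): centre of the floor of the tray's middle cell
- cell2 (a point): centre of the floor of the tray's cell nearest the locker (tray x = +64 mm)
- mid_a: close-up lens: a plain aluminium rim with a dark glass disc set in its top, round, 52 mm outside diameter, 20 mm tall, lying flat, solid to the gripper; origin at the centre of its underside, z up its axis. One of two or three of the 52 mm size, starts on the counter; may be absent.
- mid_b: close-up lens: a plain aluminium rim with a dark glass disc set in its top, round, 52 mm outside diameter, 20 mm tall, lying flat, solid to the gripper; origin at the centre of its underside, z up its axis. One of two or three of the 52 mm size, starts on the counter; may be absent.
- mid_c: close-up lens: a plain aluminium rim with a dark glass disc set in its top, round, 52 mm outside diameter, 20 mm tall, lying flat, solid to the gripper; origin at the centre of its underside, z up its axis. One of two or three of the 52 mm size, starts on the counter; may be absent.
- small_a: close-up lens: a plain aluminium rim with a dark glass disc set in its top, round, 43 mm outside diameter, 20 mm tall, lying flat, solid to the gripper; origin at the centre of its underside, z up its axis. Not the 52 mm size; starts on the counter.
- large_a: close-up lens: a plain aluminium rim with a dark glass disc set in its top, round, 62 mm outside diameter, 20 mm tall, lying flat, solid to the gripper; origin at the centre of its underside, z up its axis. Not the 52 mm size; starts on the counter.
- large_b: close-up lens: a plain aluminium rim with a dark glass disc set in its top, round, 62 mm outside diameter, 20 mm tall, lying flat, solid to the gripper; origin at the centre of its underside, z up its axis. Not the 52 mm size; starts on the counter.
- small_b: close-up lens: a plain aluminium rim with a dark glass disc set in its top, round, 43 mm outside diameter, 20 mm tall, lying flat, solid to the gripper; origin at the centre of its underside, z up its axis. Wrongly filed: starts in a cell of the tray, inside the locker; may be absent.
- small_c: close-up lens: a plain aluminium rim with a dark glass disc set in its top, round, 43 mm outside diameter, 20 mm tall, lying flat, solid to the gripper; origin at the centre of its underside, z up its axis. Wrongly filed: starts in a cell of the tray, inside the locker; may be absent.
- wide_lens: brushed silver wide-angle lens standing upright, 72 mm across, 52 mm tall; origin at centre of underside. Bystander.
- shutter: round brass shutter housing, 60 mm across, about 28 mm tall; origin at centre of underside. Bystander.
- loupe: loupe with a black barrel and amber glass, 42 mm across, 35 mm tall; origin at centre of underside. Bystander.
- caps: pair of blue plastic caps stacked, 56 mm across, 22 mm tall; origin at centre of underside. Bystander.

How it is judged (in metres and radians):
On the way, in this order (a step that is already met when the one before it is completed fails the run):
1. the sash is raised (value of joint sash above 0.065 m), for 0.2 s.
2. the tray is drawn out of the locker, near its stops (x of tray in the frame of locker below -0.112 m and value of joint sash above 0.05 m), for 0.2 s.
3. while the tray is out, every 52 mm lens lies flat in a cell of it and the small lenses have been taken out to the counter (x of mid_a in the frame of tray between -0.096 and 0.096 m and y of mid_a in the frame of tray between -0.008 and 0.008 m and z of mid_a in the frame of tray between 0.001 and 0.008 m and angle between each of mid_a, mid_b, mid_c's own z axis and vertical below 0.1 rad and x of mid_b in the frame of tray between -0.096 and 0.096 m and y of mid_b in the frame of tray between -0.008 and 0.008 m and z of mid_b in the frame of tray between 0.001 and 0.008 m and x of mid_c in the frame of tray between -0.096 and 0.096 m and y of mid_c in the frame of tray between -0.008 and 0.008 m and z of mid_c in the frame of tray between 0.001 and 0.008 m and linear speed of each of mid_a, mid_b, mid_c below 0.02 m/s and height (world z) of each of small_b, small_c below 0.005 m and x of tray in the frame of locker below -0.1 m), for 0.3 s.
4. the loaded tray is home in the locker (x of mid_a in the frame of tray between -0.096 and 0.096 m and y of mid_a in the frame of tray between -0.008 and 0.008 m and z of mid_a in the frame of tray between 0.001 and 0.008 m and angle between each of mid_a, mid_b, mid_c's own z axis and vertical below 0.1 rad and x of mid_b in the frame of tray between -0.096 and 0.096 m and y of mid_b in the frame of tray between -0.008 and 0.008 m and z of mid_b in the frame of tray between 0.001 and 0.008 m and x of mid_c in the frame of tray between -0.096 and 0.096 m and y of mid_c in the frame of tray between -0.008 and 0.008 m and z of mid_c in the frame of tray between 0.001 and 0.008 m and x of tray in the frame of locker above 0.106 m), for 0.2 s.
5. the sash is shut (value of joint sash below 0.005 m), for 0.2 s.
At the end, for the whole second after the job is handed in: Every 52 mm lens lies flat and at rest in a cell of the tray (within 8 mm of the tray's long centre line), the tray is home (origin more than 106 mm inside the sash), the sash is shut to within 5 mm, and the 43 and 62 mm lenses lie flat on the counter (all of step 4 and linear speed of each of mid_a, mid_b, mid_c, tray below 0.02 m/s and value of joint sash below 0.005 m and height (world z) of each of small_a, large_a, large_b, small_b, small_c below 0.005 m and angle between each of small_a, large_a, large_b, small_b, small_c's own z axis and vertical below 0.1 rad); the robot touches nothing.
It fails at once if the wide-angle lens is pushed more than 40 mm or tipped over (distance of wide_lens from where it was at the start of the episode above 0.04 m or angle between wide_lens's own z axis and vertical above 0.6 rad).
It fails at once if the shutter housing is pushed more than 40 mm or tipped over (distance of shutter from where it was at the start of the episode above 0.04 m or angle between shutter's own z axis and vertical above 0.6 rad).
It fails at once if the loupe is pushed more than 40 mm or tipped over (distance of loupe from where it was at the start of the episode above 0.04 m or angle between loupe's own z axis and vertical above 0.6 rad).
It fails at once if the cap pair is pushed more than 40 mm or tipped over (distance of caps from where it was at the start of the episode above 0.04 m or angle between caps's own z axis and vertical above 0.6 rad).
Of mid_a, mid_b, mid_c only 2 to 3 are there at a start; the rules pass over those that are not, and their reading is None.
Of small_b, small_c only 1 to 2 are there at a start; the rules pass over those that are not, and their reading is None.
At some moment in a run one of mid_a, mid_b, mid_c may be knocked a few centimetres aside while the robot is not near it.
Once in a run the grip may slacken for a moment while it holds something.
It also fails if it takes over 210 s, if anything falls off the work surface, if the arm or the gripper's body presses on something with over 40 N, if the wrist force passes 120 N, or if a joint passes its speed limit or range.

## Working session

There is one attempt and no reset: what is moved stays moved. The work goes in short steps, Python scripts to look and compute and a tool call to move; the robot and the scene stay as the last step left them, time stands still between calls to the robot, and variables do not carry over. Pictures are saved under pics/ and viewed, at most 14 in all, crops included, and the job is handed in when it is done.

Besides the shell and the picture viewer there is one more tool, called after "Emit:" as name(argument=value, ...), one argument or row to a line, values as JSON. servo_tool: Moves the arm, as the interface text tells. Its arguments: {"type":"object","properties":{"rows":{"type":"array","items":{"type":"array","items":{"type":"number"}}},"grip_force":{"type":"number"}},"required":["rows"]}

```bash
mkdir -p pics; ls
python3 - <<'E'
from cell import manip
import cv2
s=manip.read_state();print({k:s[k] for k in("clock","eef_pos","eef_rot","finger_gap")})
for n in("top","scene"):
    cv2.imwrite(f"pics/{n}0.png",manip.camera(n)[:,:,::-1]);print(n,manip.camera_info(n))
print(manip.camera_info("wrist"))
E
```

```text
pics
{'clock': 0.0, 'eef_pos': array([ 227.06036977, -500.66329966,  204.87774004]), 'eef_rot': array([-3.14044938e+00, -6.56375161e-05,  4.25781106e-01]), 'finger_gap': 94.13733342240526}
top {'fx': 384.5999293776282, 'fy': 384.5999293776282, 'cx': 280.9044728574955, 'cy': 209.8072383832032, 'position': array([ 413.39139184,   41.96763586, 1064.1819342 ]), 'rotation': array([-2.93665653, -0.00424108, -1.47731555])}
scene {'fx': 408.43344297844334, 'fy': 408.43344297844334, 'cx': 281.8421718256355, 'cy': 204.694952615789, 'position': array([1154.35351499,  830.09720471,  919.70402552]), 'rotation': array([-2.26412953, -0.02115068,  2.56027493])}
{'fx': 325.19226210127806, 'fy': 325.19226210127806, 'cx': 280.6711008867422, 'cy': 209.97895683041338, 'T_tool_cam': array([[-8.25359045e-04, -9.62179053e-01, -2.72416574e-01,
         8.03198766e+01],
       [ 9.99999658e-01, -8.06985667e-04, -1.79482687e-04,
        -2.08784664e+00],
       [-4.71417890e-05, -2.72416629e-01,  9.62179390e-01,
        -1.78038270e+02],
       [ 0.00000000e+00,  0.00000000e+00,  0.00000000e+00,
         1.00000000e+00]])}
```

View pics/top0.png

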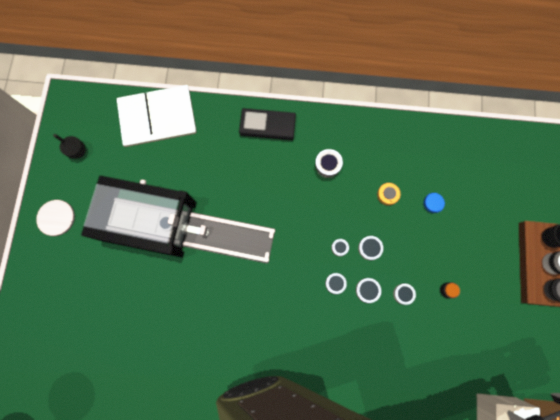

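View pics/scene0.png

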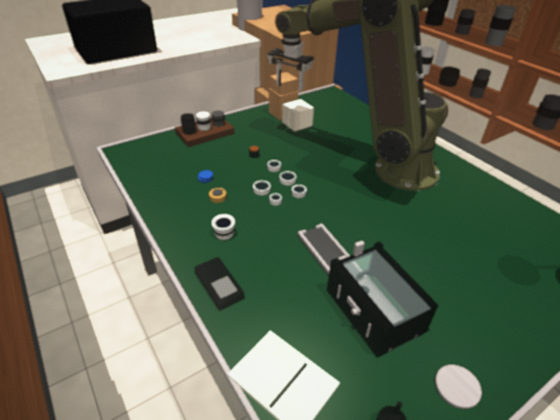

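```bash
cat > h.py <<'E'
from cell import manip
import numpy as np, cv2
from scipy.spatial.transform import Rotation as R
def cam(n, st=None):
    i=manip.camera_info(n)
    if n=="wrist":
        T=np.array(i["T_tool_cam"]); Rt=R.from_euler("xyz",st["eef_rot"]).as_matrix()
        return i, Rt@T[:3,:3], Rt@T[:3,3]+st["eef_pos"]
    return i, R.from_euler("xyz",i["rotation"]).as_matrix(), np.array(i["position"])
def ray(c,u,v,fish=False):
    i,Rm,p=c
    x,y=(u-i["cx"])/i["fx"],(v-i["cy"])/i["fy"]
    if fish:
        r=np.hypot(x,y)+1e-12; d=np.array([x/r*np.sin(r),y/r*np.sin(r),np.cos(r)])
    else: d=np.array([x,y,1.])
    return Rm@d
def plane(c,u,v,z,fish=False):
    d=ray(c,u,v,fish); return c[2]+d*(z-c[2][2])/d[2]
def proj(c,P,fish=False):
    i,Rm,p=c; q=Rm.T@(np.asarray(P,float)-p)
    if fish:
        t=np.arctan2(np.hypot(q[0],q[1]),q[2]); k=t/(np.hypot(q[0],q[1])+1e-12); a=q[:2]*k
    else: a=q[:2]/q[2]
    return a[0]*i["fx"]+i["cx"],a[1]*i["fy"]+i["cy"]
def wshot(name):
    st=manip.read_state(); c=cam("wrist",st); im=manip.camera("wrist")
    cv2.imwrite(f"pics/{name}.png",im[:,:,::-1]); return st,c,im
E
python3 - <<'E'
from h import *
im=cv2.imread("pics/top0.png"); c=cam("top")
hsv=cv2.cvtColor(im,cv2.COLOR_BGR2HSV)
green=((hsv[...,0]>50)&(hsv[...,0]<95)&(hsv[...,1]>120)).astype(np.uint8)
m=1-green
cs,_=cv2.findContours(m[150:320,290:480].copy(),cv2.RETR_EXTERNAL,cv2.CHAIN_APPROX_NONE)
for k in cs:
    if cv2.contourArea(k)<40: continue
    k=k+np.array([290,150]); (u,v),r=cv2.minEnclosingCircle(k); a=cv2.contourArea(k)+cv2.arcLength(k,True)/2
    P=plane(c,u,v,20); print(round(u),round(v),P.round(),"d",round(2*np.sqrt(a/np.pi)*(1064-20)/384.6,1),"enc",round(2*r*1044/384.6,1))
for n,(u,v,z) in dict(endA=(274,231,16),endB=(269,260,16),post1=(193,193,125),post2=(181,254,125),backA=(101,178,118),backB=(84,238,118),tgrip=(204,231,50),sg=(184,228,157)).items():
    print(n,plane(c,u,v,z).round())
cv2.imwrite("pics/top0c.png",cv2.resize(im[165:275,70:290],None,fx=3.6,fy=3.6,interpolation=cv2.INTER_CUBIC))
E
```

```text
404 294 [ 434. -289.   20.] d 64.8 enc 66.3
450 290 [ 454. -411.   20.] d 51.5 enc 56.2
368 290 [ 434. -194.   20.] d 74.3 enc 75.3
336 283 [ 445. -107.   20.] d 63.2 enc 62.7
340 247 [ 542. -112.   20.] d 52.7 enc 51.5
371 248 [ 548. -195.   20.] d 72.3 enc 72.6
434 202 [ 691. -365.   20.] d 57.4 enc 57.7
388 194 [ 705. -238.   20.] d 68.3 enc 69.2
329 163 [778. -65.  20.] d 80.3 enc 84.0
endA [570.  71.  16.]
endB [489.  77.  16.]
post1 [630. 280. 125.]
post2 [476. 288. 125.]
backA [649. 521. 118.]
backB [493. 534. 118.]
tgrip [547. 256.  50.]
sg [536. 282. 157.]
```

View pics/top0c.png

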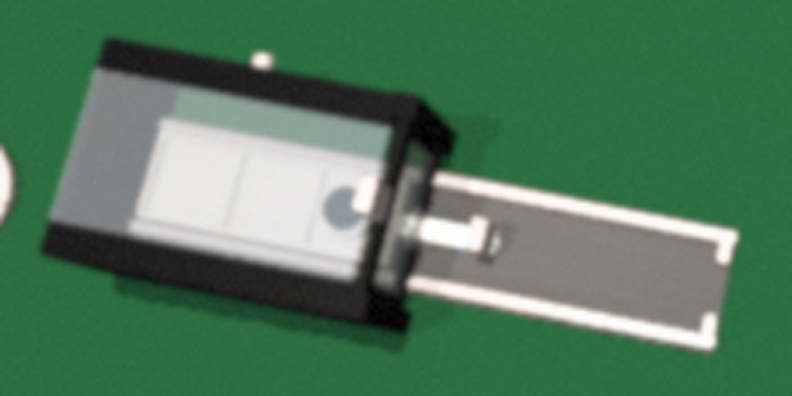

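Emit:
servo_tool(
  rows=[
    [0,0,4,0,0,60,0],
    [0,0,4,20,48,10,0],
    [0,0,4,20,48,10,0],
    [0,0,4,20,48,10,0],
    [0,0,4,22,48,10,0],
    [0,0,4,22,48,10,0],
    [0,0,4,22,48,10,0],
    [0,0,4,22,48,10,0],
    [0,0,4,22,48,10,0],
    [0,0,4,22,48,5,0],
    [0,0,4,22,48,0,0],
    [0,0,4,22,48,0,0],
    [0,0,4,22,48,0,0],
    [0,0,4,22,48,0,0],
    [0,0,4,22,48,0,0],
    [0,0,1,18,28,0,0],
    [0,0,0,0,0,0,0],
  ],
  grip_force=30,
)

```text
clock: 2.22
eef_pos: [547.5, 200.6, 349.0]
eef_rot: [-3.139, 0.001, 1.493]
wrist_force: [-0.6, 0.5, -0.6]
finger_gap: 94.1
finger_force: 0.0
```

Run:
```python
from h import *
st,c,im=wshot("w1"); print(st["clock"],st["eef_pos"],st["eef_rot"],c[2])
```

```text
2.225 [547.47746389 200.62500019 348.9665275 ] [-3.13945631e+00  7.58049008e-04  1.49263195e+00] [553.88663116 282.28147014 526.94616353]
```

View pics/w1.png

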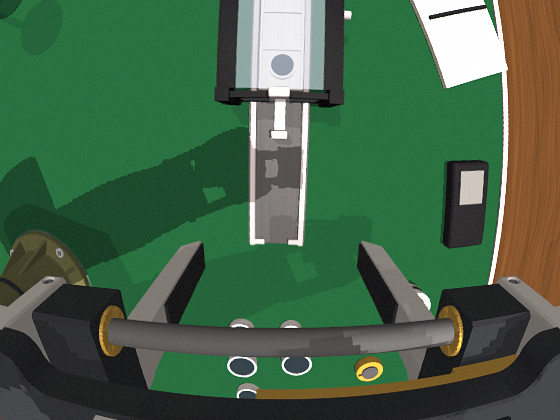

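Run:
```python
from h import *
im=cv2.imread("pics/w1.png")
cv2.imwrite("pics/w1c.png",cv2.resize(im[0:255,205:365],None,fx=3.5,fy=2.35*1,interpolation=cv2.INTER_CUBIC))
cv2.imwrite("pics/w1d.png",cv2.resize(im[50:150,210:350],None,fx=5.6,fy=5.6,interpolation=cv2.INTER_CUBIC))
```

```text
(no output)
```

View pics/w1d.png

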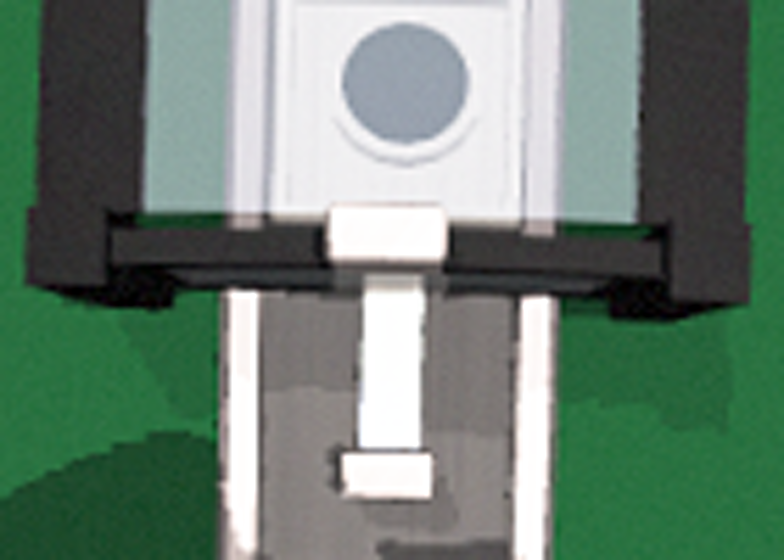

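Run:
```python
from h import *
st=manip.read_state();c=cam("wrist",st)
f=lambda u,v,z:plane(c,210+u/5.6,50+v/5.6,z,True).round(1)
print("sash",f(388,234,157),f(328,234,157),f(448,234,157),"tray",f(387,475,54),f(342,475,54),f(433,475,54))
print("posts",f(27,210,125),f(750,228,125),"lens",f(405,85,29))
print("end",plane(c,250,244,16,True),plane(c,302,244,16,True))
```

```text
sash [554.2 313.4 157. ] [542.3 314.4 157. ] [566.2 312.4 157. ] tray [549.1 259.8  54. ] [537.5 260.7  54. ] [560.9 258.8  54. ]
posts [475.7 329.9 125. ] [633.7 312.9 125. ] lens [562.3 365.5  29. ]
end [484.70618943  80.6378278   16.        ] [572.60926032  73.69856227  16.        ]
```

View pics/w1c.png

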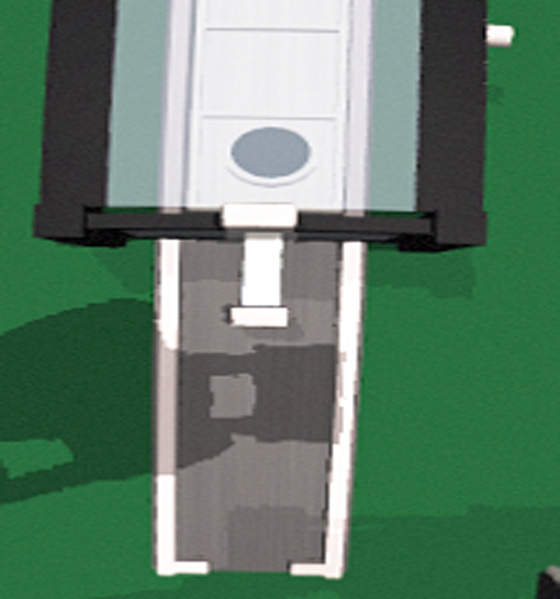

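Emit:
servo_tool(
  rows=[
    [0,0,-1.7,2,38,-50,0.4],
    [0,0,0,2,38,-50,0.4],
    [0,0,0,2.7,37,-50,0.4],
    [0,0,0,0,0,-40,0.4],
    [0,0,0,0,0,-25,0.4],
    [0,0,0,0,0,-7,0.4],
    [0,0,0,0,0,0,0.4],
    [0,0,0,0,0,0,1],
    [0,0,0,0,0,0,1],
    [0,0,0,0,0,0,1],
    [0,0,0,0,0,0,1],
  ],
  grip_force=45,
)

```text
clock: 3.65
eef_pos: [553.4, 311.8, 129.1]
eef_rot: [-3.141, 0.0, 1.461]
wrist_force: [-5.1, -0.1, 0.4]
finger_gap: 23.6
finger_force: 45.0
```

Emit:
servo_tool(
  rows=[
    [0,0,0,0,0,10,1],
    [0,0,0,0,0,10,1],
    [0,0,0,0,0,10,1],
    [0,0,0,0,0,10,1],
    [0,0,0,0,0,10,1],
    [0,0,0,0,0,10,1],
    [0,0,0,0,0,10,1],
    [0,0,0,0,0,10,1],
    [0,0,0,0,0,2,1],
    [0,0,0,0,0,0,1],
    [0,0,0,0,0,0,1],
  ],
)

```text
clock: 5.03
eef_pos: [553.2, 311.1, 206.9]
eef_rot: [-3.137, 0.003, 1.461]
wrist_force: [5.5, 5.5, -36.6]
finger_gap: 23.7
finger_force: 44.9
```

Emit:
servo_tool(
  rows=[
    [0,0,0,0,0,-2,1],
    [0,0,0,0,0,0,0.4],
    [0,0,0,0,0,0,0.4],
    [0,0,0,0,0,0,0.4],
    [0,0,0,0,0,28,0.4],
    [0,0,0,0,0,32,0.4],
    [0,0,0,-3,-38,0,0.4],
    [10,-1,0,-3,-38,0,0.4],
    [10,-1.1,0,-3,-38,0,0.4],
    [9.8,-1.1,0,0,0,-40,0.4],
    [0,0,0,0,10,-40,0.4],
    [0,0,0,0,10,-40,0.4],
    [0,0,0,0,8,-44,0.4],
    [0,0,0,0,0,0,0.4],
    [0,0,0,0,0,0,0.4],
  ],
)

```text
clock: 6.9
eef_pos: [545.8, 225.6, 107.2]
eef_rot: [3.14, -0.524, 1.462]
wrist_force: [0.5, 0.4, 0.6]
finger_gap: 56.7
finger_force: 0.0
```

Emit:
servo_tool(
  rows=[
    [0,0,0,1,15,-27,0.4],
    [0,0,0,1,15,-27,0.4],
    [0,0,0,2,13,-20,0.4],
    [0,0,0,0,0,-6,0.4],
    [0,0,0,0,0,0,0.4],
    [0,0,0,0,0,0,1],
    [0,0,0,0,0,0,1],
    [0,0,0,0,0,0,1],
    [0,0,0,0,0,0,1],
  ],
  grip_force=30,
)

```text
clock: 8.02
eef_pos: [549.0, 268.6, 25.2]
eef_rot: [-3.14, -0.523, 1.461]
wrist_force: [-1.1, -1.9, 1.5]
finger_gap: 23.7
finger_force: 3.0
```

Emit:
servo_tool(
  rows=[
    [0,0,0,0,0,0,1],
    [0,0,0,-1,-10,0,1],
    [0,0,0,-2.2,-20,0,1],
    [0,0,0,-2.7,-25,0,1],
    [0,0,0,-2.7,-25,0,1],
    [0,0,0,-2.7,-25,0,1],
    [0,0,0,-2.7,-25,0,1],
    [0,0,0,-2.7,-25,0,1],
    [0,0,0,-2.7,-25,0,1],
    [0,0,0,-2.7,-25,0,1],
    [0,0,0,-2.2,-20,0,1],
    [0,0,0,-1.1,-10,0,1],
    [0,0,0,-0.5,-5,0,1],
    [0,0,0,0,0,0,1],
    [0,0,0,0,0,0,1],
  ],
)

```text
clock: 9.9
eef_pos: [523.1, 28.5, 25.2]
eef_rot: [-3.141, -0.522, 1.461]
wrist_force: [-0.6, -3.5, 5.8]
finger_gap: 23.4
finger_force: 30.0
```

Emit:
servo_tool(
  rows=[
    [0,0,0,-0.4,-4,0,1],
    [0,0,0,-0.2,-2,0,1],
    [0,0,0,0,0,0,1],
    [0,0,0,0,0,0,0.4],
    [0,0,0,0,0,0,0.4],
    [0,0,0,0,0,0,0.4],
    [0,0,0,-2,-20,35,0.4],
    [0,0,0,-3,-30,52,0.4],
    [0,0,0,-2,-20,50,0.4],
    [-10,1,0,0,30,50,0],
    [-10,1.1,0,0,50,30,0],
    [-9.8,1.1,0,0,50,30,0],
    [0,0,0,5,50,30,0],
    [0,0,0,5,30,30,0],
    [0,0,0,0,0,0,0],
    [0,0,0,0,0,0,0],
  ],
)

```text
clock: 11.9
eef_pos: [525.1, 161.9, 330.8]
eef_rot: [-3.14, 0.001, 1.461]
wrist_force: [0.0, -0.2, 0.3]
finger_gap: 93.9
finger_force: 0.0
```

Run:
```python
from h import *
st,c,im=wshot("w2"); print(st["clock"],st["eef_pos"],st["eef_rot"],c[2])
```

```text
11.9 [525.12543967 161.93282143 330.8129767 ] [-3.13994881e+00  7.83391007e-04  1.46107481e+00] [533.95083684 243.35542361 508.79073566]
```

View pics/w2.png

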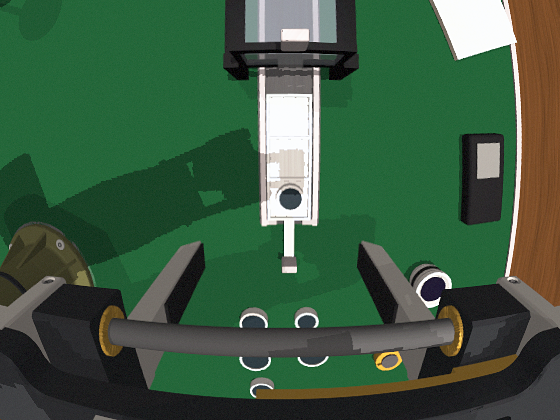

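Run:
```python
from h import *
st=manip.read_state();c=cam("wrist",st);im=cv2.imread("pics/w2.png")
g=im.max(2)
roi=np.zeros_like(g);roi[180:216,272:308]=1
m=((g<110)&(roi>0)).astype(np.uint8)
cs,_=cv2.findContours(m,cv2.RETR_EXTERNAL,cv2.CHAIN_APPROX_NONE);k=max(cs,key=cv2.contourArea)
e=cv2.fitEllipse(k);print(e,plane(c,*e[0],30,True))
print("ends",plane(c,288.5,95,18,True),plane(c,288.5,222,18,True),"handle",plane(c,289,261,54,True))
cv2.imwrite("pics/w2c.png",cv2.resize(im[75:280,225:355],None,fx=2.9,fy=2.9,interpolation=cv2.INTER_CUBIC))
```

```text
((290.0458679199219, 198.4302215576172), (20.13432502746582, 20.756898880004883), 82.65048217773438) [534.43087328 124.35301937  30.        ]
ends [549.08404853 279.25430653  18.        ] [528.03365469  83.36548576  18.        ] handle [522.74735501  32.27427658  54.        ]
```

View pics/w2c.png

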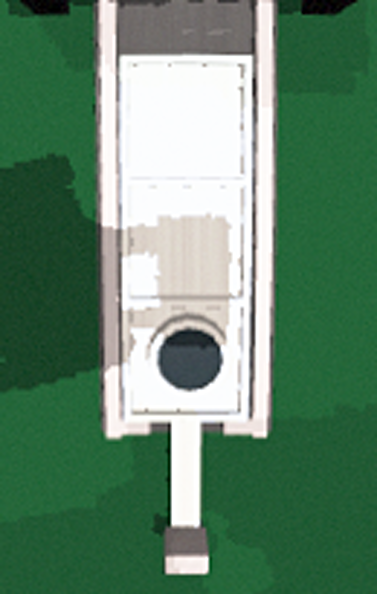

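Emit:
servo_tool(
  rows=[
    [0,0,0,3.3,-12.5,-50,0.25],
    [0,0,0,3,-12.5,-50,0.25],
    [0,0,0,3,-12.5,-50,0.25],
    [0,0,0,0,0,-50,0.25],
    [0,0,0,0,0,-50,0.25],
    [0,0,0,0,0,-30,0.25],
    [0,0,0,0,0,-20,0.25],
    [0,0,0,0,0,-8,0.25],
    [0,0,0,0,0,0,0.25],
    [0,0,0,0,0,0,0.25],
  ],
  grip_force=20,
)

```text
clock: 13.2
eef_pos: [535.0, 125.1, 24.8]
eef_rot: [3.141, -0.0, 1.461]
wrist_force: [-0.4, 0.2, 0.0]
finger_gap: 70.6
finger_force: 0.0
```

Emit:
servo_tool(
  rows=[
    [0,0,0,0,0,-4,0.25],
    [0,0,0,0,0,0,0.25],
    [0,0,0,0,0,0,1],
    [0,0,0,0,0,0,1],
    [0,0,0,0,0,0,1],
    [0,0,0,0,0,0,1],
    [0,0,0,0,0,0,1],
  ],
)

```text
clock: 14.08
eef_pos: [534.7, 125.2, 20.0]
eef_rot: [-3.141, -0.0, 1.462]
wrist_force: [0.4, -0.5, 0.9]
finger_gap: 42.5
finger_force: 20.0
```

Emit:
servo_tool(
  rows=[
    [0,0,0,0,0,20,1],
    [0,0,0,0,0,50,1],
    [0,0,0,-25,-25,0,1],
    [0,0,0,-25,-25,0,1],
    [0,0,0,-25,-25,0,1],
    [0,0,0,-25,-25,0,1],
    [0,0,0,-25,-25,0,1],
    [0,0,0,0,0,-40,1],
    [0,0,0,0,0,-28,1],
    [0,0,0,0,0,-10,1],
    [0,0,0,0,0,0,1],
  ],
)

```text
clock: 15.45
eef_pos: [409.7, 0.3, 12.0]
eef_rot: [-3.141, 0.0, 1.462]
wrist_force: [0.4, -0.4, -0.3]
finger_gap: 42.1
finger_force: 20.0
```

Emit:
servo_tool(
  rows=[
    [0,0,0,0,0,-1.5,1],
    [0,0,0,0,0,0,0.3],
    [0,0,0,0,0,0,0.3],
    [0,0,0,0,0,0,0.3],
    [0,0,0,0,0,40,0.3],
    [0,0,0,0,0,50,0],
    [0,0,0,5,-40,40,0],
    [0,0,0,5,-50,40,0],
    [0,0,0,10,-50,30,0],
    [0,0,0,10,-30,0,0],
    [0,0,0,0,0,0,0],
    [0,0,0,0,0,0,0],
  ],
)

```text
clock: 16.95
eef_pos: [439.2, -167.9, 209.1]
eef_rot: [-3.141, -0.0, 1.462]
wrist_force: [0.7, 0.1, -0.5]
finger_gap: 93.9
finger_force: 0.0
```

```bash
cat >> h.py <<'E'
def lenses(name,zt=20):
    """silver-rim/dark discs on green mat seen by the wrist: non-green blobs -> rim circle fit on the top plane"""
    st,c,im=wshot(name); hsv=cv2.cvtColor(im,cv2.COLOR_RGB2HSV)
    w=((hsv[...,1]<70)&(hsv[...,2]>140)).astype(np.uint8)
    cs,_=cv2.findContours(w,cv2.RETR_CCOMP,cv2.CHAIN_APPROX_NONE)
    out=[]
    for k in cs:
        if len(k)<25: continue
        P=np.array([plane(c,u,v,zt,True)[:2] for u,v in k[:,0].astype(float)])
        A=np.c_[2*P,np.ones(len(P))]; s=np.linalg.lstsq(A,(P**2).sum(1),rcond=None)[0]
        r=np.sqrt(s[2]+s[:2]@s[:2]); e=np.abs(np.hypot(*(P-s[:2]).T)-r).max()
        if 12<r<45: out.append((s[:2].round(1),round(2*r,1),round(e,1),k[:,0].mean(0).round()))
    return st,out
E
python3 - <<'E'
from h import *
st,o=lenses("w3"); print(st["eef_pos"],st["clock"])
for x in o: print(*x)
E
```

```text
[ 439.22181211 -167.89308681  209.10337775] 16.95
[  26.4 -604.9] 46.4 13.0 [104. 418.]
[ 207.2 -435.8] 77.8 36.5 [152. 370.]
[ 433.7 -285.8] 56.2 3.7 [287. 281.]
[ 433.5 -289.4] 42.3 1.0 [287. 284.]
[ 707.9 -239.8] 34.0 1.4 [482. 224.]
[ 434.1 -192. ] 63.5 2.0 [279. 211.]
[ 434.  -193.2] 52.7 1.1 [279. 212.]
[ 545.8 -192.5] 64.2 2.6 [371. 202.]
[ 547.4 -194.5] 52.5 0.9 [373. 203.]
[ 539.6 -110.9] 44.2 1.6 [363. 134.]
[ 540.8 -111.4] 29.4 11.0 [364. 133.]
[ 443.7 -105.8] 51.4 0.9 [279. 137.]
[ 439.3 -110.9] 29.9 10.8 [272. 148.]
[757.4 -61.9] 55.7 6.1 [500.  93.]
[792.1 -59. ] 85.7 5.7 [527.  92.]
[795.1 -58.8] 55.1 1.3 [529.  91.]
[112.7  47. ] 47.1 7.8 [37. 63.]
[410.7  -2.6] 44.0 1.9 [239.  52.]
[523.7  32. ] 31.5 9.4 [336.  15.]
```

View pics/w3.png

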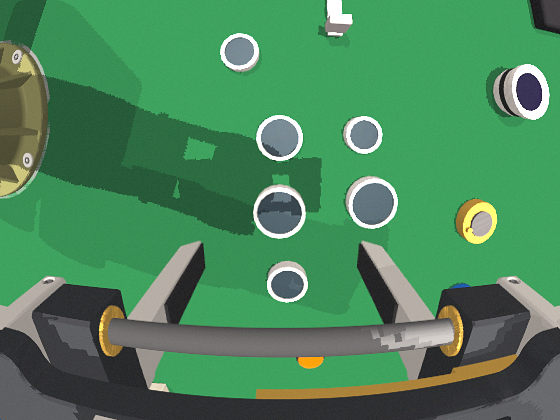

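Emit:
servo_tool(
  rows=[
    [0,0,0,2,31,-40,0.25],
    [0,0,0,2.5,31,-40,0.25],
    [0,0,0,0,0,-45,0.25],
    [0,0,0,0,0,-40,0.25],
    [0,0,0,0,0,-25,0.25],
    [0,0,0,0,0,-7,0.25],
    [0,0,0,0,0,0,0.25],
    [0,0,0,0,0,0,0.25],
    [0,0,0,0,0,0,1],
    [0,0,0,0,0,0,1],
    [0,0,0,0,0,0,1],
    [0,0,0,0,0,0,1],
    [0,0,0,0,0,0,1],
  ],
  grip_force=25,
)

```text
clock: 18.62
eef_pos: [444.2, -106.5, 12.7]
eef_rot: [3.141, 0.0, 1.461]
wrist_force: [-1.7, 0.7, 6.0]
finger_gap: 51.0
finger_force: 25.0
```

Emit:
servo_tool(
  rows=[
    [0,0,0,0,0,30,1],
    [0,0,0,0,0,50,1],
    [0,0,0,15.4,48,0,1],
    [0,0,0,15.8,48,0,1],
    [0,0,0,15.8,48,0,1],
    [0,0,0,15.8,48,0,1],
    [0,0,0,15.8,48,0,1],
    [0,0,0,15.8,47.8,0,1],
    [0,0,0,0,0,-40,1],
    [0,0,0,0,0,0,1],
    [0,0,0,0,0,0,1],
  ],
)

```text
clock: 20.0
eef_pos: [538.8, 181.0, 53.5]
eef_rot: [3.141, -0.0, 1.461]
wrist_force: [-0.0, 0.2, -0.2]
finger_gap: 50.8
finger_force: 25.0
```

Emit:
servo_tool(
  rows=[
    [0,0,0,0,0,-15,1],
    [0,0,0,0,0,-10,1],
    [0,0,0,0,0,-5,1],
    [0,0,0,0,0,0,1],
    [0,0,0,0,0,0,1],
  ],
)

```text
clock: 20.62
eef_pos: [538.4, 181.3, 22.3]
eef_rot: [-3.141, -0.0, 1.461]
wrist_force: [0.6, -0.6, -0.4]
finger_gap: 51.3
finger_force: 25.0
```

Emit:
servo_tool(
  rows=[
    [0,0,0,0,0,0,0.25],
    [0,0,0,0,0,0,0.25],
    [0,0,0,0,0,0,0.25],
    [0,0,0,0,0,30,0.25],
    [0,0,0,0,0,50,0.25],
    [0,0,0,-10,-50,20,0],
    [0,0,0,-10,-50,20,0],
    [0,0,0,-10,-50,20,0],
    [0,0,0,-10,-50,20,0],
    [0,0,0,-10,-50,20,0],
    [0,0,0,-10,-50,8,0],
    [0,0,0,-10,-50,0,0],
    [0,0,0,-10,-50,0,0],
    [0,0,0,-10,-50,0,0],
    [0,0,0,-10,-50,0,0],
    [0,0,0,-8,-20,0,0],
    [0,0,0,0,0,0,0],
    [0,0,0,0,0,0,0],
  ],
)

```text
clock: 22.88
eef_pos: [430.8, -337.6, 210.5]
eef_rot: [-3.142, -0.0, 1.462]
wrist_force: [0.9, 0.1, 0.0]
finger_gap: 93.8
finger_force: 0.0
```

Run:
```python
from h import *
st,o=lenses("w4"); print(st["eef_pos"],st["clock"])
for x in o: print(*x)
cv2.imwrite("pics/top4.png",manip.camera("top")[:,:,::-1])
```

```text
[ 430.80104983 -337.55647833  210.48767373] 22.875
[  17.2 -776.6] 46.5 13.0 [104. 418.]
[ 553.6 -672.2] 25.2 9.6 [378. 382.]
[ 607. -637.] 59.3 20.0 [413. 361.]
[ 193.3 -599.7] 69.3 30.0 [149. 364.]
[ 659.  -586.6] 36.9 8.8 [443. 334.]
[ 433.3 -290.3] 51.5 0.7 [279. 150.]
[ 430.3 -295. ] 33.0 14.4 [276. 158.]
[ 708.2 -237.8] 34.4 2.0 [487.  96.]
[ 434.  -194.5] 61.9 1.2 [270.  67.]
[ 546. -196.] 63.5 2.0 [367.  62.]
[ 553.  -193.1] 36.5 16.0 [379.  57.]
[ 538.1 -123. ] 30.0 13.2 [352.   6.]
```

View pics/top4.png

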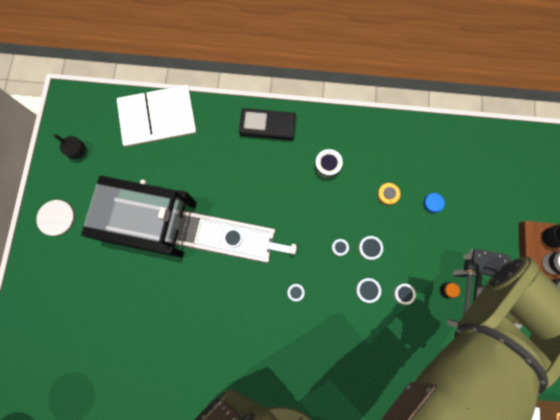

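Emit:
servo_tool(
  rows=[
    [0,0,0,1.5,24,-40,0.25],
    [0,0,0,1,23,-40,0.25],
    [0,0,0,0,0,-45,0.25],
    [0,0,0,0,0,-40,0.25],
    [0,0,0,0,0,-25,0.25],
    [0,0,0,0,0,-8,0.25],
    [0,0,0,0,0,0,0.25],
    [0,0,0,0,0,0,0.25],
    [0,0,0,0,0,0,1],
    [0,0,0,0,0,0,1],
    [0,0,0,0,0,0,1],
    [0,0,0,0,0,0,1],
    [0,0,0,0,0,0,1],
  ],
)

```text
clock: 24.6
eef_pos: [433.0, -291.8, 12.8]
eef_rot: [3.141, 0.0, 1.461]
wrist_force: [-1.4, 1.8, 5.5]
finger_gap: 50.7
finger_force: 25.0
```

Emit:
servo_tool(
  rows=[
    [0,0,0,0,0,30,1],
    [0,0,0,0,0,55,1],
    [0,0,0,12.3,51,0,1],
    [0,0,0,12.3,51,0,1],
    [0,0,0,12.3,51,0,1],
    [0,0,0,12.3,51,0,1],
    [0,0,0,12.3,51,0,1],
    [0,0,0,12.3,51,0,1],
    [0,0,0,12.3,51,0,1],
    [0,0,0,12.3,51.3,0,1],
    [0,0,0,0,0,-45,1],
    [0,0,0,0,0,0,1],
    [0,0,0,0,0,0,1],
  ],
)

```text
clock: 26.22
eef_pos: [531.8, 116.2, 53.6]
eef_rot: [3.141, -0.0, 1.461]
wrist_force: [0.4, -0.4, -0.7]
finger_gap: 51.3
finger_force: 25.0
```

Emit:
servo_tool(
  rows=[
    [0,0,0,0,0,-15,1],
    [0,0,0,0,0,-10,1],
    [0,0,0,0,0,-5,1],
    [0,0,0,0,0,0,1],
    [0,0,0,0,0,0,1],
  ],
)

```text
clock: 26.85
eef_pos: [531.4, 116.6, 22.4]
eef_rot: [-3.142, -0.0, 1.461]
wrist_force: [-0.4, -0.8, -0.3]
finger_gap: 51.0
finger_force: 25.0
```

Emit:
servo_tool(
  rows=[
    [0,0,0,0,0,0,0.25],
    [0,0,0,0,0,0,0.25],
    [0,0,0,0,0,0,0.25],
    [0,0,0,0,0,30,0.25],
    [0,0,0,0,0,50,0.25],
    [0,0,0,-2,-20,50,0.25],
    [0,0,0,-2,-20,50,0.25],
    [0,0,0,-2,-16,48,0],
    [0,0,0,0,0,0,0],
    [0,0,0,0,0,0,0],
  ],
)

```text
clock: 28.1
eef_pos: [525.0, 60.7, 249.5]
eef_rot: [-3.14, 0.0, 1.461]
wrist_force: [0.3, -0.0, 0.3]
finger_gap: 93.5
finger_force: 0.0
```

Run:
```python
from h import *
st,c,im=wshot("w5"); print(st["eef_pos"],st["clock"])
for p in((531.8,117.7,30),(538.6,181.3,30),(520.6,14.3,54)): print(proj(c,p,True))
```

```text
[525.01410282  60.74365458 249.49349383] 28.1
(np.float64(281.51901888874596), np.float64(140.0612532870719))
(np.float64(281.3307808106964), np.float64(87.86873520541585))
(np.float64(281.70805076039204), np.float64(227.79913508194159))
```

View pics/w5.png

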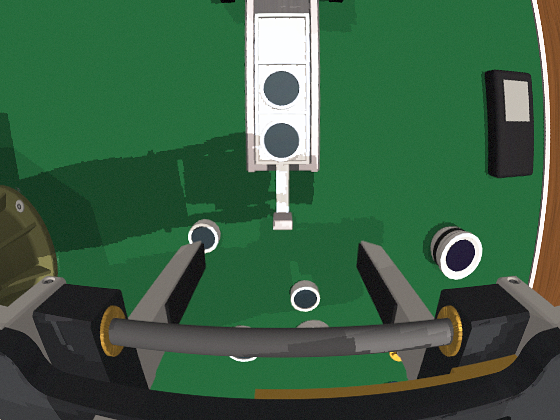

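Emit:
servo_tool(
  rows=[
    [10,-1,0,-3,-40,0,0.4],
    [10,-1.1,0,-3,-40,0,0.4],
    [9.8,-1.1,0,-1,2,-40,0.4],
    [0,0,0,0,0,-40,0.4],
    [0,0,0,0,0,-40,0.4],
    [0,0,0,0,0,-35,0.4],
    [0,0,0,0,0,0,0.4],
    [0,0,0,0,0,0,0.4],
  ],
  grip_force=30,
)

```text
clock: 29.15
eef_pos: [518.6, -17.2, 96.2]
eef_rot: [-3.141, -0.523, 1.462]
wrist_force: [0.3, 0.4, -0.1]
finger_gap: 56.2
finger_force: 0.0
```

Emit:
servo_tool(
  rows=[
    [0,0,0,1,14,-25,0.4],
    [0,0,0,1,14,-25,0.4],
    [0,0,0,1.5,11.5,-19,0.4],
    [0,0,0,0,0,0,0.4],
    [0,0,0,0,0,0,1],
    [0,0,0,0,0,0,1],
    [0,0,0,0,0,0,1],
    [0,0,0,0,0,0,1],
    [0,0,0,0,0,0,1],
  ],
)

```text
clock: 30.28
eef_pos: [522.1, 21.9, 26.8]
eef_rot: [-3.141, -0.523, 1.462]
wrist_force: [-0.8, -3.4, 5.2]
finger_gap: 23.7
finger_force: 30.0
```

Emit:
servo_tool(
  rows=[
    [0,0,0,0.5,5,0,1],
    [0,0,0,1,10,0,1],
    [0,0,0,1.6,15,0,1],
    [0,0,0,1.9,18,0,1],
    [0,0,0,1.9,18,0,1],
    [0,0,0,1.9,18,0,1],
    [0,0,0,1.9,18,0,1],
    [0,0,0,1.9,18,0,1],
    [0,0,0,1.9,18,0,1],
    [0,0,0,1.9,18,0,1],
    [0,0,0,1.9,18,0,1],
    [0,0,0,1.9,18,0,1],
    [0,0,0,1.9,18,0,1],
    [0,0,0,1.6,15,0,1],
    [0,0,0,1,9,0,1],
    [0,0,0,0.5,5,0,1],
    [0,0,0,0,0,0,1],
    [0,0,0,0,0,0,1],
  ],
)

```text
clock: 32.52
eef_pos: [547.1, 261.5, 26.6]
eef_rot: [-3.14, -0.524, 1.462]
wrist_force: [0.9, 3.0, 4.7]
finger_gap: 23.5
finger_force: 30.0
```

Emit:
servo_tool(
  rows=[
    [0,0,0,0.2,2,0,1],
    [0,0,0,0.2,2,0,1],
    [0,0,0,0.2,2,0,1],
    [0,0,0,0,0,0,1],
  ],
)

```text
clock: 33.02
eef_pos: [548.0, 266.8, 26.7]
eef_rot: [-3.141, -0.523, 1.461]
wrist_force: [0.1, -2.1, 7.0]
finger_gap: 23.9
finger_force: 30.0
```

Emit:
servo_tool(
  rows=[
    [0,0,0,0.2,2,0,1],
    [0,0,0,0.2,2,0,1],
    [0,0,0,0,0,0,1],
    [0,0,0,0,0,0,1],
  ],
)

```text
clock: 33.52
eef_pos: [548.6, 269.4, 26.7]
eef_rot: [-3.142, -0.522, 1.461]
wrist_force: [-3.8, -16.6, 12.9]
finger_gap: 24.0
finger_force: 30.0
```

Emit:
servo_tool(
  rows=[
    [0,0,0,0,-1,0,0.4],
    [0,0,0,0,0,0,0.4],
    [0,0,0,0,0,0,0.4],
    [0,0,0,-2,-20,35,0.4],
    [0,0,0,-3,-30,50,0.4],
    [0,0,0,-2,-20,50,0.4],
    [-10,1,0,0,-20,50,0.4],
    [-10,1.1,0,0,-10,40,0.4],
    [-9.8,1.1,0,0,0,40,0.4],
    [0,0,0,0,0,0,0.4],
    [0,0,0,0,0,0,0.4],
  ],
)

```text
clock: 34.9
eef_pos: [540.6, 170.4, 290.2]
eef_rot: [-3.139, -0.001, 1.463]
wrist_force: [-0.0, 0.4, -0.0]
finger_gap: 56.2
finger_force: 0.0
```

Run:
```python
from h import *
st,c,im=wshot("w6"); print(st["eef_pos"],st["clock"])
for p in((554.2,313.4,237),): print(proj(c,p,True))
```

```text
[540.64648402 170.35072351 290.15439025] 34.9
(np.float64(278.43926770042833), np.float64(35.160086122693826))
```

View pics/w6.png

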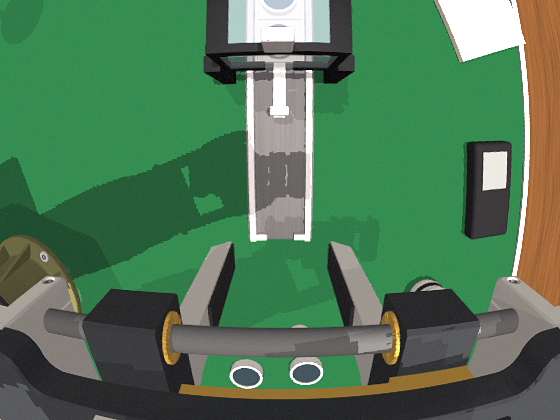

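Emit:
servo_tool(
  rows=[
    [0,0,0,4.3,47,0,0.4],
    [0,0,0,4.3,47,0,0.4],
    [0,0,0,4.3,47,-10,0.4],
    [0,0,0,0,0,-30,0.4],
    [0,0,0,0,0,-25,0.4],
    [0,0,0,0,0,-17,0.4],
    [0,0,0,0,0,0,0.4],
    [0,0,0,0,0,0,1],
    [0,0,0,0,0,0,1],
    [0,0,0,0,0,0,1],
    [0,0,0,0,0,0,1],
  ],
  grip_force=45,
)

```text
clock: 36.33
eef_pos: [553.3, 311.3, 209.6]
eef_rot: [-3.14, 0.0, 1.462]
wrist_force: [-5.2, -0.2, 1.5]
finger_gap: 23.9
finger_force: 45.0
```

Emit:
servo_tool(
  rows=[
    [0,0,0,0,0,-10,1],
    [0,0,0,0,0,-10,1],
    [0,0,0,0,0,-10,1],
    [0,0,0,0,0,-10,1],
    [0,0,0,0,0,-10,1],
    [0,0,0,0,0,-10,1],
    [0,0,0,0,0,-10,1],
    [0,0,0,0,0,-5,1],
    [0,0,0,0,0,-3,1],
    [0,0,0,0,0,0,1],
  ],
)

```text
clock: 37.58
eef_pos: [553.3, 311.3, 131.0]
eef_rot: [-3.14, 0.0, 1.463]
wrist_force: [-5.1, 0.6, -2.4]
finger_gap: 23.6
finger_force: 45.0
```

Emit:
servo_tool(
  rows=[
    [0,0,0,0,0,-2,1],
    [0,0,0,0,0,-2,1],
    [0,0,0,0,0,0,1],
  ],
)

```text
clock: 37.95
eef_pos: [553.5, 311.4, 129.7]
eef_rot: [-3.141, -0.0, 1.463]
wrist_force: [-14.7, -4.7, 18.6]
finger_gap: 23.6
finger_force: 45.0
```

Emit:
servo_tool(
  rows=[
    [0,0,0,0,0,0,0.4],
    [0,0,0,0,0,0,0.4],
    [0,0,0,0,0,0,0.4],
    [0,0,0,0,0,30,0.4],
    [0,0,0,0,0,50,0.4],
    [0,0,0,-2,-35,50,0.4],
    [0,0,0,-2,-38,50,0.4],
    [0,0,0,-2,-38,40,0],
    [0,0,0,0,0,0,0],
    [0,0,0,0,0,0,0],
  ],
)

```text
clock: 39.2
eef_pos: [547.9, 200.7, 345.9]
eef_rot: [-3.14, 0.0, 1.462]
wrist_force: [0.1, 1.2, -0.9]
finger_gap: 82.9
finger_force: 0.0
```

Run:
```python
from h import *
st,c,im=wshot("w7"); print(st["eef_pos"],st["clock"])
print(proj(c,(554.2,313.4,157),True), proj(c,(549.1,259.8,54),True))
t=manip.camera("top")[:,:,::-1]
a=cv2.resize(im[0:200,180:380,::-1],(400,400)); b=cv2.resize(t[140:340,70:470],(800,400))[:,:400]
b=cv2.resize(t[150:310,70:270],(400,320)); b=cv2.copyMakeBorder(b,0,80,0,0,cv2.BORDER_CONSTANT)
cv2.imwrite("pics/m7.png",np.hstack([a,b]))
```

```text
[547.85961117 200.66559491 345.91874741] 39.2
(np.float64(275.79932403759506), np.float64(92.6776325488422)) (np.float64(277.5437426319727), np.float64(135.85426778695654))
```

View pics/m7.png

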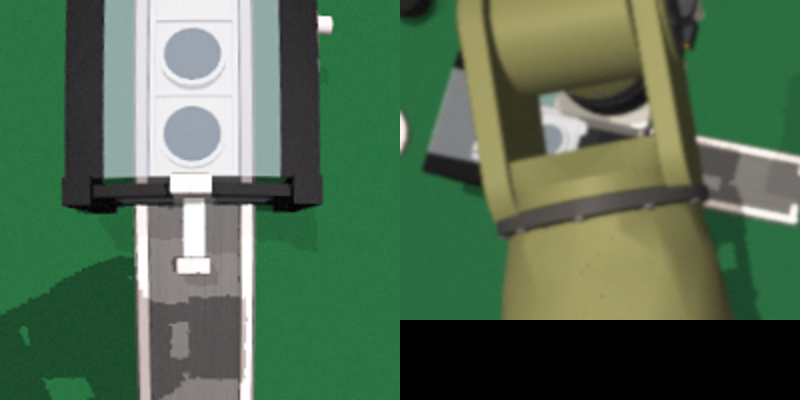

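```bash
python3 -c "
from cell import manip
print(manip.sign_off())"
```

```text
the job is handed in; nothing more can be done
None
```

The job is handed in, though the sign-off returned no verdict. The last pictures show both 52 mm lenses in tray cells 0 and 1, the tray home and the sash shut. The one misfiled small lens lies flat on the counter, and I moved nothing else there.

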